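# Load the reagent bottles into their stands

### The job

Put each of the four reagent bottles into the stand that matches it both ways: round bottles go in round stands, square bottles in square stands, and the cap has the colour of the stand's wall. Keep the bottles upright, set each one down gently on the floor of its pocket, not dropped in, and let go; leave the beaker and the tube rack where they are.

Things in the scene. Friction and masses are not known exactly. Their poses are not given: they have to be found in the camera images.
- bottle_round_blue: Loose round bottle: brown, paper label, 44 mm in diameter, blue cap. 92 mm tall, 0.11 to 0.23 kg, standing upright on the bench. The cap does not turn; it is 32 mm in diameter (34 over its ribs) from 66 to 92 mm above the underside, the shoulder below ends at 62 mm: grip the cap from above. Origin: centre of the underside, z up.
- bottle_square_red: Loose square bottle: white, 40 x 40 mm in plan, red cap. 92 mm tall, 0.11 to 0.23 kg, standing upright on the bench. The cap does not turn; it is 32 mm in diameter (34 over its ribs) from 66 to 92 mm above the underside, the shoulder below ends at 62 mm: grip the cap from above. Origin: centre of the underside, z up. x and y axes square to its sides.
- bottle_round_red: Loose round bottle: brown, paper label, 44 mm in diameter, red cap. 92 mm tall, 0.11 to 0.23 kg, standing upright on the bench. The cap does not turn; it is 32 mm in diameter (34 over its ribs) from 66 to 92 mm above the underside, the shoulder below ends at 62 mm: grip the cap from above. Origin: centre of the underside, z up.
- bottle_square_blue: Loose square bottle: white, 40 x 40 mm in plan, blue cap. 92 mm tall, 0.11 to 0.23 kg, standing upright on the bench. The cap does not turn; it is 32 mm in diameter (34 over its ribs) from 66 to 92 mm above the underside, the shoulder below ends at 62 mm: grip the cap from above. Origin: centre of the underside, z up. x and y axes square to its sides.
- stand_round_blue: round stand: white round foot plate 92 mm in diameter, 4 mm thick, carrying a blue ring wall of inner diameter 64 mm and outer diameter 80 mm; open from above. Rim 18 mm, pocket's flat floor 4 mm above the bench (z = 0). Fixed. Origin: centre of the underside, z up.
- stand_square_red: square stand: white square foot plate 88 x 88 mm, 4 mm thick, carrying a red square wall, 60 x 60 mm inside and 76 x 76 mm outside; open from above. Rim 18 mm, pocket's flat floor 4 mm above the bench (z = 0). Fixed. Origin: centre of the underside, z up. x and y axes square to its sides.
- stand_round_red: round stand: white round foot plate 92 mm in diameter, 4 mm thick, carrying a red ring wall of inner diameter 64 mm and outer diameter 80 mm; open from above. Rim 18 mm, pocket's flat floor 4 mm above the bench (z = 0). Fixed. Origin: centre of the underside, z up.
- stand_square_blue: square stand: white square foot plate 88 x 88 mm, 4 mm thick, carrying a blue square wall, 60 x 60 mm inside and 76 x 76 mm outside; open from above. Rim 18 mm, pocket's flat floor 4 mm above the bench (z = 0). Fixed. Origin: centre of the underside, z up. x and y axes square to its sides.
- beaker: Bystander: empty loose glass beaker, 68 mm in diameter, 85 mm high, standing on the bench. Origin: centre of the underside.
- tube_rack: Bystander: loose blue block 170 x 60 x 50 mm holding two rows of white-capped tubes, 90 mm high in all, on the bench. Origin: centre of the underside, x along its length.
Mind the look-alikes: they are no part of the job. Leave any orange look-alike of the bottle_square_red alone.

How it is judged (in metres and radians):
At the end, for the whole second after the job is handed in: Each bottle stands in the stand of its own shape and colour, within 15 mm of its centre, underside less than 8 mm above the bench (pocket floor: 4 mm), tilted under 0.09 rad, released and at rest (0.02 m/s, 0.2 rad/s); beaker and tube rack within 20 mm of where they began (horizontal distance between bottle_round_blue and stand_round_blue below 0.015 m and z of bottle_round_blue in the frame of stand_round_blue between 0.001 and 0.008 m and angle between each of bottle_round_blue, bottle_square_red, bottle_round_red, bottle_square_blue's own z axis and vertical below 0.09 rad and linear speed of each of bottle_round_blue, bottle_square_red, bottle_round_red, bottle_square_blue below 0.02 m/s and angular speed of each of bottle_round_blue, bottle_square_red, bottle_round_red, bottle_square_blue below 0.2 rad/s and horizontal distance between bottle_square_red and stand_square_red below 0.015 m and z of bottle_square_red in the frame of stand_square_red between 0.001 and 0.008 m and horizontal distance between bottle_round_red and stand_round_red below 0.015 m and z of bottle_round_red in the frame of stand_round_red between 0.001 and 0.008 m and horizontal distance between bottle_square_blue and stand_square_blue below 0.015 m and z of bottle_square_blue in the frame of stand_square_blue between 0.001 and 0.008 m and distance of each of beaker, tube_rack from where it was at the start of the episode below 0.02 m); the robot touches nothing.
It fails at once if a bottle is tipped by more than 0.6 rad (angle between any of bottle_round_blue, bottle_square_red, bottle_round_red, bottle_square_blue's own z axis and vertical above 0.6 rad).
It fails at once if a bottle is dropped or slammed into its stand (faster than 0.6 m/s within 50 mm of it) ((distance between bottle_round_blue and stand_round_blue below 0.05 m and linear speed of bottle_round_blue above 0.6 m/s) or (distance between bottle_square_red and stand_square_red below 0.05 m and linear speed of bottle_square_red above 0.6 m/s) or (distance between bottle_round_red and stand_round_red below 0.05 m and linear speed of bottle_round_red above 0.6 m/s) or (distance between bottle_square_blue and stand_square_blue below 0.05 m and linear speed of bottle_square_blue above 0.6 m/s)).
It fails at once if the beaker or the tube rack is moved by more than 20 mm (distance of any of beaker, tube_rack from where it was at the start of the episode above 0.02 m).
It also fails if it takes over 109 s, if anything falls off the work surface, if the arm or the gripper's body presses on something with over 40 N, if the wrist force passes 120 N, or if a joint passes its speed limit or range.

### The arm

A 6-joint arm with a two-finger parallel gripper is mounted at the origin on the work surface. World frame = base frame: x ahead of the robot, y to its left, z up, the work surface at z = 0. Lengths are in m, angles in degrees, forces in N, time in s.
With the tool pointing down it reaches from about 0.375 to 0.9 m from the base axis. Payload 3.1 kg.
Tool frame: the origin (TCP) lies at the very end of the fingers, on their centre line; the grasp point (between the pads) lies 19 mm behind it; x points along the fingers, z is the direction in which the jaws open and shut, and the axes are right-handed (so a half turn about x gives the same grasp; the last joint's range is limited). The gripper opens to 87 mm and grips with 3 to 60 N. Pads are 19 mm wide; open, the fingers measure 117 mm over their backs; the gripper's body (75 mm by 190 mm) begins 51 mm behind the grasp point.
Start: joints at [55.663, 30.224, 82.088, -0, 67.689, -10.227], TCP at [0.255, 0.57, 0.223] pointing down, gripper open.
Joint ranges: [-176.69, 176.69], [-43.24, 126.21], [12.49, 139.97], [-82, 262], [0, 151.66], [-163.58, 163.58]. Speed limits (degrees/s): [159.86, 159.86, 180, 180, 180, 180].

### API

Orientations are given as a 3x3 rotation matrix whose columns are the frame's x, y, z axes.
In Python, from rig import bot gives the robot as it stands.
- The arm moves only by the tool send_rows, never from a script. Its arguments are lists of equal length, an entry for each row: "fingers": the opening, from 0 (shut) to 1 (fully open); "dp": the shift along the world's x, y, z in mm, a list of three; "turn": the turn, a rotation vector about the world's x, y, z in rad, a list of three. In form: {"fingers": [fingers, ...], "dp": [[tx, ty, tz], ...], "turn": [[rx, ry, rz], ...]}. A call has 1 to 10 rows; each row is the pose to reach, as a shift and turn from the pose measured when the call began; what a row does not reach only later rows make up. A row lasts 1/12 s, in which the tool goes at most 41.7 mm and 7.16 degrees, less where a joint would pass 70% of its speed; a pose out of reach is approached as far as the arm can. A call with a gripper value outside its range is refused whole. The fingers move at their own pace and stop on an object; the grip force is fixed at half the most. Time passes only in rows, so rows that repeat a pose let the fingers close. It gives the time, the measured TCP pose, the force and the opening at its end, in the units of the state.
- bot.read_state(): the state, without advancing time (a new reading comes with each control period).
- bot.capture(name): name is "scene" or "side" or "wrist"; returns a dict with "img" (480x640x3 uint8, blue, green, red), "z_map" (480x640 float32, m along the optical axis (not along the pixel's ray), 0 where there is no reading), "mtx" (3x3 intrinsics, pixels), "origin" and "orientation" of the camera in the world; the wrist camera has in their place "hand_eye" (4x4, takes a point from camera to tool coordinates, whose origin is the TCP and whose axes are the tool frame's). Camera axes: x right, y up, looking along -z (the intrinsics and any distortion apply to the point x, -y, -z); pixel columns grow to the right and rows downward; lengths in m; the calibration is good to about 2 mm. A picture is of the moment at which its call begins: read the wrist's pose just before it.
- bot.hand_in(): hands the job in, once; it reports no verdict.
The state is a dict: "time_s": time; "joint_positions": joint angles; "qvel": joint speeds; "tau": joint torques, N m; "position": TCP position; "tcp_rot": TCP orientation; "force": force on the tool from outside, world axes, zero at the start; "moment": the same for the moment, N m; "opening": opening from 0.0 (shut) to 1.0 (fully open).
Only numpy, scipy, OpenCV 4.12 (cv2) and the standard library are available. Lean on these libraries where they do the work, as an engineer would, in place of code of your own. Each camera call takes 0.05 s, during which the arm holds its last target.

## Working session

There is one attempt and no reset: what is moved stays moved. The work goes in short steps, Python scripts to look and compute and a tool call to move; the robot and the scene stay as the last step left them, time stands still between calls to the robot, and variables do not carry over. Pictures are saved under pics/ and viewed, and the job is handed in when it is done.

Besides the shell and the picture viewer there is one more tool, called after "Emit:" as name(argument=value, ...), one argument or row to a line, values as JSON. send_rows: Moves the arm, as the interface text tells. Its arguments: {"type":"object","properties":{"fingers":{"type":"array","items":{"type":"number"}},"dp":{"type":"array","items":{"type":"array","items":{"type":"number"}}},"turn":{"type":"array","items":{"type":"array","items":{"type":"number"}}}},"required":["fingers","dp","turn"]}

```bash
mkdir -p pics; ls
python3 - <<'E'
from rig import bot
import cv2,numpy as np
s=bot.read_state()
for k,v in s.items(): print(k,np.round(v,3).tolist())
for n in ["scene","side"]:
    c=bot.capture(n); cv2.imwrite(f"pics/{n}0.png",c["img"]); np.savez(f"/tmp/{n}0.npz",**c)
    print(n,c.keys(),c["mtx"],c["origin"],c["orientation"],(c["z_map"]>0).mean())
E
```

```text
pics
time_s 0.0
joint_positions [55.663, 30.281, 82.156, -0.001, 67.688, -10.229]
qvel [0.008, 0.019, 0.02, 0.055, -0.004, -0.017]
tau [0.002, -44.004, -17.66, 0.063, 0.058, -0.0]
position [0.255, 0.57, 0.222]
tcp_rot [[-0.001, -0.913, 0.408], [-0.002, 0.408, 0.913], [-1.0, 0.0, -0.002]]
force [-0.025, 0.84, 0.717]
moment [-0.052, -0.038, -0.014]
opening 0.997
scene dict_keys(['img', 'z_map', 'mtx', 'origin', 'orientation']) [[533.22820065   0.         317.24850294]
 [  0.         533.22820065 244.33423436]
 [  0.           0.           1.        ]] [ 1.02880871 -0.5271771   1.23832766] [[ 0.66856151 -0.63130952  0.39303155]
 [ 0.74364354  0.5643878  -0.35841413]
 [ 0.00444804  0.53189726  0.84679721]] 0.9961263020833333
side dict_keys(['img', 'z_map', 'mtx', 'origin', 'orientation']) [[433.26215306   0.         316.99654813]
 [  0.         433.26215306 248.49905324]
 [  0.           0.           1.        ]] [ 0.01123982 -0.55429569  0.86673957] [[ 0.75629116  0.47972063 -0.44485032]
 [-0.6542189   0.55933904 -0.50905547]
 [ 0.00461774  0.67602363  0.73686547]] 0.9960026041666666
```

View pics/scene0.png

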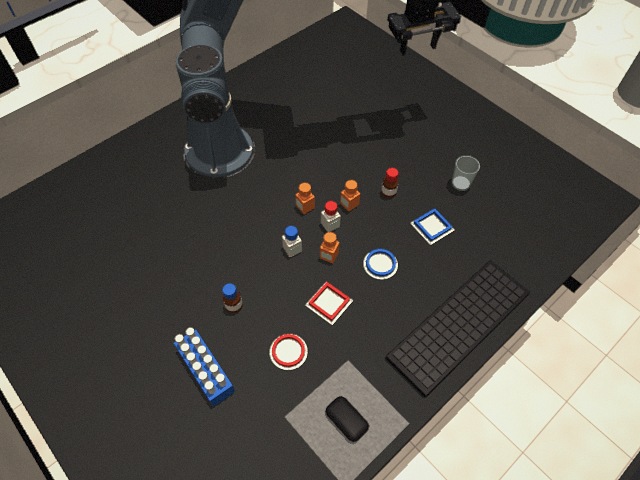

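View pics/side0.png

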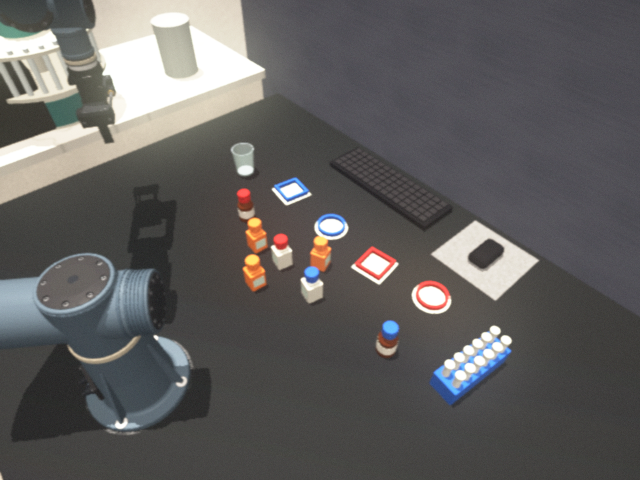

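The scene view shows the caps at square-red (331,208), round-red (392,174), square-blue (291,232) and round-blue (229,290). The three orange look-alikes are at (305,190), (350,187) and (329,240). The stands are square-blue (432,226), round-blue (380,263), square-red (329,302) and round-red (289,351). The beaker is at (465,175) and the rack at (203,365).

```bash
cat > h.py <<'E'
import numpy as np,cv2
def rays(c,uv,R=None,o=None):
    K=c["mtx"];R=c["orientation"] if R is None else R
    uv=np.atleast_2d(uv).astype(float)
    d=np.stack([(uv[:,0]-K[0,2])/K[0,0],-(uv[:,1]-K[1,2])/K[1,1],-np.ones(len(uv))],1)
    return d@R.T
def plane(c,uv,z,R=None,o=None):
    o=c["origin"] if o is None else o
    d=rays(c,uv,R); return o+d*((z-o[2])/d[:,2])[:,None]
def pts(c,R=None,o=None):
    o=c["origin"] if o is None else o
    v,u=np.mgrid[:480,:640]; d=rays(c,np.stack([u.ravel(),v.ravel()],1),R)
    return (o+d*c["z_map"].reshape(-1,1)).reshape(480,640,3)
def masks(img):
    h,s,v=cv2.split(cv2.cvtColor(img,cv2.COLOR_BGR2HSV))
    ok=(s>140)&(v>70)
    return dict(red=ok&((h<5)|(h>172)),orange=ok&(h>=6)&(h<22),blue=ok&(h>100)&(h<128))
E
python3 - <<'E'
from h import *
for n in ["scene","side"]:
    c=np.load(f"/tmp/{n}0.npz"); P=pts(c)
    for k,m in masks(c["img"]).items():
        m=m&(P[...,0]>.1)&(P[...,0]<1.1)&(abs(P[...,1])<.8)
        N,L,S,C=cv2.connectedComponentsWithStats(m.astype(np.uint8))
        for i in range(1,N):
            if S[i,4]<40: continue
            q=P[L==i]; zt=np.percentile(q[:,2],98)
            v,u=np.where(L==i); 
            # top-surface points
            w=q[q[:,2]>zt-.006]
            cc=(w[:,:2].min(0)+w[:,:2].max(0))/2
            z=.018 if zt<.035 else .092
            pp=plane(c,np.stack([u,v],1),z)[:,:2]
            (ex,ey),wh,an=cv2.minAreaRect(pp.astype(np.float32))
            print(n,k,S[i,4],C[i].round(),"ztop",zt.round(3),"topc",cc.round(4),"n",len(w),"| planeRect",np.round((ex,ey),4),np.round(wh,3),round(an,1))
E
```

```text
scene red 154 [392. 174.] ztop 0.097 topc [0.4601 0.2682] n 70 | planeRect [0.4638 0.2662] [0.033 0.05 ] 44.1
scene red 149 [331. 207.] ztop 0.098 topc [0.4324 0.0644] n 56 | planeRect [0.4351 0.0626] [0.032 0.043] 47.6
scene red 375 [329. 300.] ztop 0.023 topc [ 0.7972 -0.2926] n 237 | planeRect [ 0.607  -0.1007] [0.076 0.08 ] 9.6
scene red 315 [288. 350.] ztop 0.024 topc [ 0.8141 -0.3757] n 166 | planeRect [ 0.638  -0.2631] [0.077 0.081] 48.1
scene orange 411 [351. 195.] ztop 0.098 topc [ 0.7149 -0.1793] n 61 | planeRect [0.4385 0.1301] [0.052 0.103] 42.6
scene orange 412 [305. 197.] ztop 0.096 topc [ 0.6753 -0.2287] n 72 | planeRect [0.363  0.0329] [0.051 0.104] 53.9
scene orange 408 [330. 246.] ztop 0.097 topc [ 0.758 -0.258] n 94 | planeRect [ 0.5221 -0.0237] [0.047 0.09 ] 42.0
scene blue 294 [433. 224.] ztop 0.024 topc [0.6258 0.2726] n 147 | planeRect [0.6243 0.2718] [0.081 0.078] 82.8
scene blue 146 [291. 232.] ztop 0.097 topc [ 0.4211 -0.065 ] n 73 | planeRect [ 0.4248 -0.0682] [0.031 0.04 ] 49.2
scene blue 245 [380. 261.] ztop 0.024 topc [0.6154 0.0786] n 125 | planeRect [0
[... 1139 characters left out ...]
.3021] [0.023 0.036] 19.7
side blue 197 [291. 187.] ztop 0.022 topc [0.626  0.2743] n 122 | planeRect [0.6267 0.272 ] [0.083 0.077] 82.6
side blue 101 [331. 217.] ztop 0.022 topc [0.6233 0.0904] n 70 | planeRect [0.6318 0.0945] [0.033 0.071] 49.4
side blue 46 [331. 232.] ztop 0.02 topc [0.6026 0.0616] n 40 | planeRect [0.5962 0.0563] [0.023 0.067] 49.4
side blue 156 [311. 274.] ztop 0.095 topc [ 0.419  -0.0652] n 110 | planeRect [ 0.4153 -0.0694] [0.039 0.033] 31.3
side blue 235 [390. 329.] ztop 0.095 topc [ 0.4487 -0.2863] n 165 | planeRect [ 0.4451 -0.2898] [0.042 0.033] 43.3
side blue 1049 [463. 380.] ztop 0.053 topc [ 0.538  -0.4385] n 519 | planeRect [ 0.5039 -0.4468] [0.064 0.182] 84.6
```

Run:
```python
from h import *
A=[]
for n in ["scene","side"]:
    c=np.load(f"/tmp/{n}0.npz"); P=pts(c); q=P.reshape(-1,3).copy(); q[:,2]-= .005 if n=="scene" else .003
    q=q[(q[:,0]>.25)&(q[:,0]<.8)&(abs(q[:,1])<.55)]; A.append(q)
    m=(q[:,2]>.08)&(q[:,2]<.1)
    # top clusters on grid
    g=np.zeros((1100,550),np.uint8); ij=((q[m,:2]-[.25,-.55])*1000).astype(int); g[ij[:,1].clip(0,1099),ij[:,0].clip(0,549)]=1
    g=cv2.dilate(g,np.ones((9,9)))
    N,L,S,C=cv2.connectedComponentsWithStats(g)
    for i in range(1,N):
        if S[i,4]>500: print(n,[round((S[i,0]+S[i,2]/2)/1000+.25,4),round((S[i,1]+S[i,3]/2)/1000-.55,4)],S[i,2:4]-8)
A=np.vstack(A)
for n,c0 in dict(sr=(.431,.065),sb=(.420,-.065)).items():
    m=(np.hypot(*(A[:,:2]-c0).T)<.032)&(A[:,2]>.012)&(A[:,2]<.052)
    p=A[m][:,:2]; print(n,m.sum())
    best=[]
    for a in range(0,90,3):
        t=np.radians(a);r=(p-c0)@np.array([[np.cos(t),-np.sin(t)],[np.sin(t),np.cos(t)]])
        e=np.abs(np.abs(r).max(1)-.02); best.append((np.median(e),a))
    print(sorted(best)[:4], cv2.minAreaRect(p.astype(np.float32)))
```

```text
scene [np.float64(0.608), np.float64(-0.4595)] [18 19]
scene [np.float64(0.527), np.float64(-0.451)] [126  28]
scene [np.float64(0.543), np.float64(-0.4245)] [154  31]
scene [np.float64(0.4505), np.float64(-0.2855)] [35 33]
scene [np.float64(0.4205), np.float64(-0.0655)] [33 33]
scene [np.float64(0.503), np.float64(-0.005)] [36 34]
scene [np.float64(0.3385), np.float64(0.055)] [35 34]
scene [np.float64(0.4325), np.float64(0.065)] [35 34]
scene [np.float64(0.4155), np.float64(0.1555)] [31 33]
scene [np.float64(0.4605), np.float64(0.27)] [33 40]
scene [np.float64(0.582), np.float64(0.44)] [64 46]
scene [np.float64(0.575), np.float64(0.4695)] [58 37]
side [np.float64(0.541), np.float64(-0.4385)] [156  61]
side [np.float64(0.4485), np.float64(-0.285)] [33 34]
side [np.float64(0.4205), np.float64(-0.0655)] [33 31]
side [np.float64(0.5015), np.float64(-0.0035)] [33 33]
side [np.float64(0.3375), np.float64(0.0555)] [33 35]
side [np.float64(0.43), np.float64(0.065)] [34 34]
side [np.float64(0.4155), np.float64(0.157)] [35 34]
side [np.float64(0.4595), np.float64(0.2715)] [35 35]
side [np.float64(0.579), np.float64(0.452)] [68 72]
sr 391
[(np.float64(0.001418101344200267), 84), (np.float64(0.0014742738533971012), 81), (np.float64(0.001582103054553377), 78), (np.float64(0.0016131952167802166), 75)] ((0.43162640929222107, 0.06486067175865173), (0.042066045105457306, 0.04436909407377243), 77.17118835449219)
sb 398
[(np.float64(0.0010415794891991612), 78), (np.float64(0.001175870706246064), 72), (np.float64(0.0011890000675876394), 75), (np.float64(0.0012155313028432962), 81)] ((0.42181697487831116, -0.06569315493106842), (0.041229892522096634, 0.04531412944197655), 78.61531829833984)
```

Emit:
send_rows(
  fingers=[0.75, 0.75, 0.75, 0.75, 0.75, 0.75, 0.75, 0.75, 0.75, 0.75],
  dp=[
    [20, -30, 0],
    [43, -63, 0],
    [66, -96, 0],
    [89, -129, 0],
    [112, -163, 0],
    [135, -197, 0],
    [158, -231, 0],
    [180, -264, 0],
    [197, -290, 0],
    [205, -300, 0],
  ],
  turn=[
    [0, 0, 0],
    [0, 0, 0],
    [0, 0, 0],
    [0, 0, 0],
    [0, 0, 0],
    [0, 0, 0],
    [0, 0, 0],
    [0, 0, 0],
    [0, 0, 0],
    [0, 0, 0],
  ],
)

```text
time_s: 0.93
position: [0.4619, 0.2665, 0.2214]
tcp_rot: [[-0.001, -0.911, 0.412], [-0.003, 0.412, 0.911], [-1.0, -0.001, -0.003]]
force: [0.2, 0.3, 0.9]
opening: 0.754
```

```bash
cat > w.py <<'E'
from rig import bot
from h import *
import sys
s=bot.read_state(); c=bot.capture("wrist"); cv2.imwrite(f"pics/{sys.argv[1]}.png",c["img"])
T=np.array(s["tcp_rot"]);H=np.array(c["hand_eye"]); R=T@H[:3,:3]; o=np.array(s["position"])+T@H[:3,3]
print("t",round(s["time_s"],2),"tcp",np.round(s["position"],4),"jaw",np.degrees(np.arctan2(T[1,2],T[0,2])).round(1),"down",np.round(T[:,0],3),"op",round(s["opening"],3),"F",np.round(s["force"],1),"cam",o.round(3))
P=pts(c,R,o)
for k,m in masks(c["img"]).items():
    N,L,S,C=cv2.connectedComponentsWithStats(m.astype(np.uint8))
    for i in range(1,N):
        if S[i,4]<300: continue
        q=P[L==i]; v,u=np.where(L==i); zt=np.percentile(q[:,2],90)
        z=.018 if zt<.035 else .092
        pp=plane(c,np.stack([u,v],1),z,R,o)[:,:2]
        r=cv2.minAreaRect(pp.astype(np.float32)); w=q[q[:,2]>zt-.006]
        print(k,S[i,4],C[i].round(),S[i,:4],"zt",zt.round(3),"topc",((w.min(0)+w.max(0))/2)[:2].round(4),"rect",np.round(r[0],4),np.round(r[1],3),round(r[2],1))
E
python3 w.py w1
```

```text
t 0.93 tcp [0.4619 0.2665 0.2214] jaw 65.7 down [-0.001 -0.003 -1.   ] op 0.754 F [0.2 0.3 0.9] cam [0.385 0.301 0.383]
red 1156 [326. 223.] [305 201  41  44] zt 0.093 topc [0.4311 0.278 ] rect [0.4581 0.2726] [0.033 0.036] 65.7
red 681 [111. 278.] [ 80 264  47  40] zt 0.09 topc [0.4164 0.1787] rect [0.4269 0.0813] [0.033 0.034] 15.6
orange 2821 [ 56. 186.] [  0 158 110  59] zt 0.09 topc [0.353  0.1745] rect [0.3435 0.0877] [0.083 0.036] 82.6
orange 2379 [190. 223.] [156 186  75  66] zt 0.092 topc [0.4085 0.221 ] rect [0.412  0.1736] [0.038 0.065] 1.2
orange 568 [323. 201.] [302 190  46  34] zt 0.058 topc [0.4556 0.2713] rect [0.4447 0.2775] [0.037 0.026] 70.1
```

View pics/w1.png

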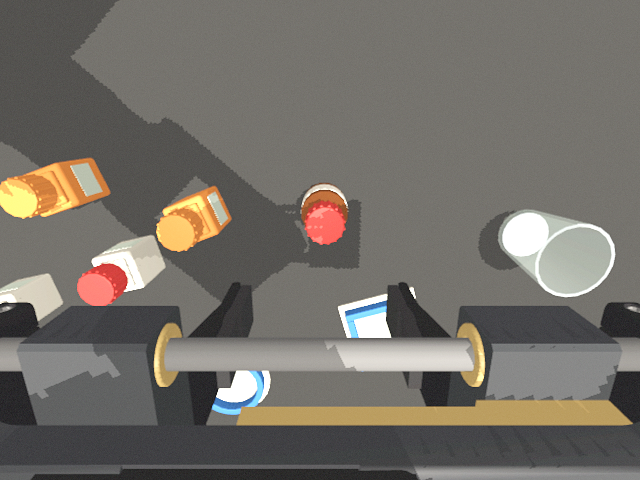

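The wrist view shows the round red bottle between the fingers, cap at (326,223). It agrees with the fixed cameras to 2 mm, so I'm descending.

Emit:
send_rows(
  fingers=[0.75, 0.75, 0.75, 0.75, 0.75, 0.75, 0.75, 0.75, 0.75, 0.75],
  dp=[
    [-2, 4.5, -20],
    [-2, 4.5, -45],
    [-2, 4.5, -70],
    [-2, 4.5, -95],
    [-2, 4.5, -115],
    [-2, 4.5, -133],
    [-2, 4.5, -145],
    [-2, 4.5, -152],
    [-2, 4.5, -155],
    [-2, 4.5, -155],
  ],
  turn=[
    [0, 0, 0],
    [0, 0, 0],
    [0, 0, 0],
    [0, 0, 0],
    [0, 0, 0],
    [0, 0, 0],
    [0, 0, 0],
    [0, 0, 0],
    [0, 0, 0],
    [0, 0, 0],
  ],
)

```text
time_s: 1.82
position: [0.4601, 0.2716, 0.066]
tcp_rot: [[-0.001, -0.911, 0.412], [-0.003, 0.412, 0.911], [-1.0, -0.0, -0.003]]
force: [-0.8, -0.5, 0.7]
opening: 0.749
```

```bash
python3 w.py w2|head -1
```

```text
t 1.82 tcp [0.4601 0.2716 0.066 ] jaw 65.7 down [-0.001 -0.003 -1.   ] op 0.749 F [-0.8 -0.5  0.7] cam [0.384 0.306 0.228]
```

View pics/w2.png

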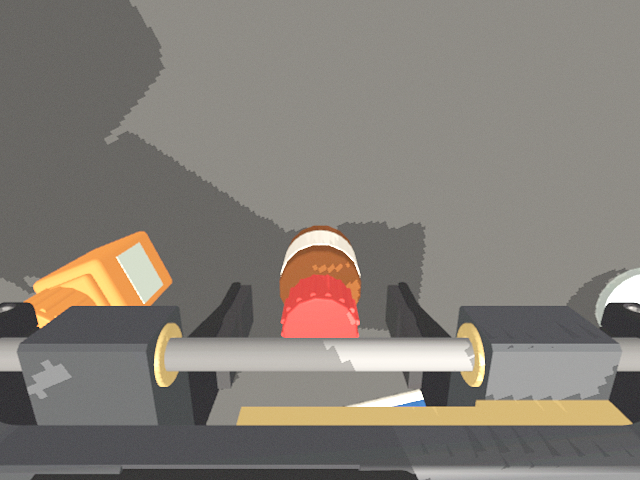

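The cap is centred between the fingers at (320,310). Closing.

Emit:
send_rows(
  fingers=[0.3, 0.3, 0.2, 0.2, 0.2, 0.2],
  dp=[
    [0, 0, 0],
    [0, 0, 0],
    [0, 0, 0],
    [0, 0, 0],
    [0, 0, 0],
    [0, 0, 0],
  ],
  turn=[
    [0, 0, 0],
    [0, 0, 0],
    [0, 0, 0],
    [0, 0, 0],
    [0, 0, 0],
    [0, 0, 0],
  ],
)

```text
time_s: 2.37
position: [0.4608, 0.2715, 0.0669]
tcp_rot: [[0.001, -0.911, 0.412], [-0.003, 0.412, 0.911], [-1.0, -0.002, -0.002]]
force: [-1.0, 1.1, -0.3]
opening: 0.381
```

Emit:
send_rows(
  fingers=[0.2, 0.2, 0.2, 0.2, 0.2, 0.2, 0.2, 0.2, 0.2, 0.2],
  dp=[
    [0, 0, 10],
    [0, 0, 30],
    [0, 0, 55],
    [0, 0, 80],
    [0, 0, 105],
    [0, 0, 120],
    [0, -10, 130],
    [5, -30, 130],
    [15, -60, 130],
    [25, -95, 130],
  ],
  turn=[
    [0, 0, 0],
    [0, 0, 0],
    [0, 0, 0],
    [0, 0, 0],
    [0, 0, 0],
    [0, 0, 0],
    [0, 0, 0],
    [0, 0, 0],
    [0, 0, 0],
    [0, 0, 0],
  ],
)

```text
time_s: 3.2
position: [0.485, 0.176, 0.1971]
tcp_rot: [[0.0, -0.912, 0.409], [-0.003, 0.409, 0.912], [-1.0, -0.001, -0.002]]
force: [0.8, -0.1, -1.3]
opening: 0.357
```

Emit:
send_rows(
  fingers=[0.2, 0.2, 0.2, 0.2, 0.2, 0.2, 0.2, 0.2, 0.2, 0.2],
  dp=[
    [12, -36, 0],
    [25, -72, 0],
    [37, -108, 0],
    [50, -144, 0],
    [62, -180, 0],
    [75, -216, 0],
    [87, -252, 0],
    [100, -288, 0],
    [112, -324, 0],
    [123, -355, 0],
  ],
  turn=[
    [0, 0, 0],
    [0, 0, 0],
    [0, 0, 0],
    [0, 0, 0],
    [0, 0, 0],
    [0, 0, 0],
    [0, 0, 0],
    [0, 0, 0],
    [0, 0, 0],
    [0, 0, 0],
  ],
)

```text
time_s: 4.03
position: [0.6071, -0.1822, 0.1966]
tcp_rot: [[-0.001, -0.912, 0.411], [-0.003, 0.411, 0.912], [-1.0, 0.0, -0.003]]
force: [-0.6, 0.3, -2.1]
opening: 0.361
```

Emit:
send_rows(
  fingers=[0.2, 0.2, 0.2, 0.2, 0.2, 0.2, 0.2, 0.2],
  dp=[
    [10, -25, 0],
    [19, -50, 0],
    [26, -70, 0],
    [29, -79, 0],
    [30, -81, 0],
    [30, -81, 0],
    [30, -81, 0],
    [30, -81, 0],
  ],
  turn=[
    [0, 0, 0],
    [0, 0, 0],
    [0, 0, 0],
    [0, 0, 0],
    [0, 0, 0],
    [0, 0, 0],
    [0, 0, 0],
    [0, 0, 0],
  ],
)

```text
time_s: 4.7
position: [0.6365, -0.2614, 0.1965]
tcp_rot: [[-0.003, -0.912, 0.409], [-0.001, 0.409, 0.912], [-1.0, 0.002, -0.002]]
force: [1.3, 0.5, -1.1]
opening: 0.358
```

```bash
python3 w.py w3
python3 - <<'E'
from rig import bot
from h import *
for n in ["scene","side"]:
    c=bot.capture(n); x=cv2.resize(c["img"][230:400,210:480] if n=="scene" else c["img"][170:340,330:600],None,fx=2.5,fy=2.5); cv2.imwrite(f"pics/{n}3.png",x)
E
```

```text
t 4.7 tcp [ 0.6365 -0.2614  0.1965] jaw 65.8 down [-0.003 -0.001 -1.   ] op 0.358 F [ 1.3  0.5 -1.1] cam [ 0.56  -0.228  0.359]
red 3738 [476. 109.] [413  47 119 125] zt 0.019 topc [ 0.6046 -0.1427] rect [ 0.6065 -0.1018] [0.076 0.078] 9.3
red 1378 [319. 203.] [278 175  83  69] zt 0.019 topc [ 0.6156 -0.2628] rect [ 0.6301 -0.2597] [0.078 0.065] 67.8
red 4133 [319. 309.] [282 273  75  65] zt 0.222 topc [ 0.604  -0.2523] rect [ 0.6873 -0.2851] [0.061 0.057] 65.9
orange 1030 [197.  27.] [161   0  55  49] zt 0.059 topc [ 0.5044 -0.2668] rect [ 0.4729 -0.2769] [0.021 0.037] 6.9
orange 1985 [319. 266.] [279 245  81  50] zt 0.189 topc [ 0.6003 -0.2527] rect [ 0.6584 -0.2725] [0.063 0.04 ] 67.8
blue 1497 [172.  13.] [139   0  61  34] zt 0.092 topc [ 0.5028 -0.2649] rect [ 0.4619 -0.2874] [0.038 0.018] 65.8
blue 588 [634.  41.] [627   7  13  66] zt 0.017 topc [ 0.5959 -0.0896] rect [0.6075 0.0355] [0.01 0.05] 80.4
blue 10855 [107. 191.] [ 16  98 163 197] zt 0.05 topc [ 0.5428 -0.3509] rect [ 0.545  -0.3995] [0.072 0.146] 84.1
```

View pics/w3.png

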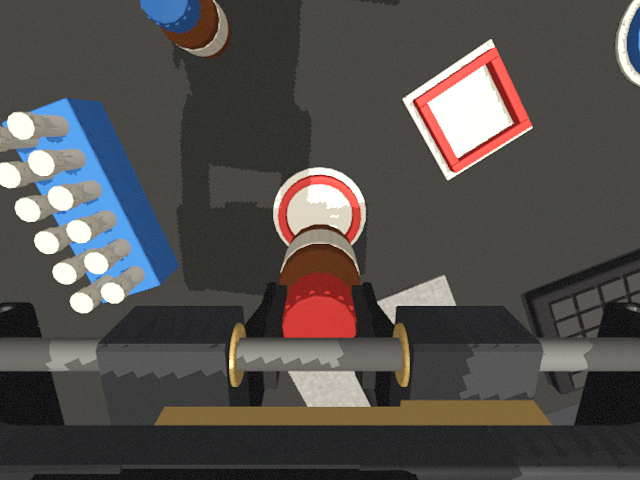

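View pics/side3.png

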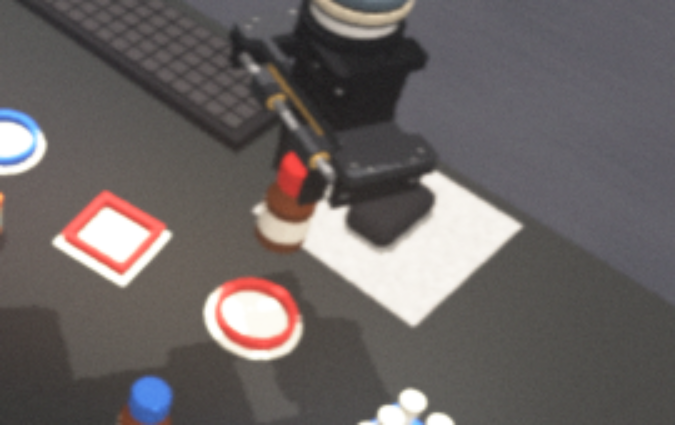

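Wrist view: the bottle hangs upright and centred over the round red stand at (320,210). The square stand reads (0.6065,-0.102), which matches. Lowering.

Emit:
send_rows(
  fingers=[0.2, 0.2, 0.2, 0.2, 0.2, 0.2, 0.2, 0.2, 0.2, 0.2],
  dp=[
    [0.5, -1, -15],
    [0.5, -1, -35],
    [0.5, -1, -55],
    [0.5, -1, -75],
    [0.5, -1, -90],
    [0.5, -1, -103],
    [0.5, -1, -112],
    [0.5, -1, -118],
    [0.5, -1, -121],
    [0.5, -1, -121],
  ],
  turn=[
    [0, 0, 0],
    [0, 0, 0],
    [0, 0, 0],
    [0, 0, 0],
    [0, 0, 0],
    [0, 0, 0],
    [0, 0, 0],
    [0, 0, 0],
    [0, 0, 0],
    [0, 0, 0],
  ],
)

```text
time_s: 5.68
position: [0.6376, -0.2628, 0.0756]
tcp_rot: [[-0.002, -0.912, 0.409], [-0.002, 0.409, 0.912], [-1.0, 0.001, -0.003]]
force: [0.4, -1.2, -1.4]
opening: 0.362
```

Emit:
send_rows(
  fingers=[0.2, 0.2, 0.2, 0.2, 0.2, 0.2],
  dp=[
    [0, 0, -1],
    [0, 0, -2],
    [0, 0, -3],
    [0, 0, -4],
    [0, 0, -5],
    [0, 0, -5],
  ],
  turn=[
    [0, 0, 0],
    [0, 0, 0],
    [0, 0, 0],
    [0, 0, 0],
    [0, 0, 0],
    [0, 0, 0],
  ],
)

```text
time_s: 6.18
position: [0.6378, -0.2629, 0.0712]
tcp_rot: [[-0.001, -0.912, 0.409], [-0.003, 0.409, 0.912], [-1.0, 0.0, -0.003]]
force: [-0.3, 1.2, 1.1]
opening: 0.356
```

Emit:
send_rows(
  fingers=[0.2, 0.2, 0.45, 0.65, 0.65, 0.65, 0.65],
  dp=[
    [0, 0, -0.5],
    [0, 0, -1],
    [0, 0, -1],
    [0, 0, -1],
    [0, 0, -1],
    [0, 0, -1],
    [0, 0, -1],
  ],
  turn=[
    [0, 0, 0],
    [0, 0, 0],
    [0, 0, 0],
    [0, 0, 0],
    [0, 0, 0],
    [0, 0, 0],
    [0, 0, 0],
  ],
)

```text
time_s: 6.77
position: [0.6378, -0.263, 0.0699]
tcp_rot: [[-0.001, -0.912, 0.409], [-0.003, 0.409, 0.912], [-1.0, 0.0, -0.003]]
force: [-0.2, -0.5, 0.3]
opening: 0.616
```

Emit:
send_rows(
  fingers=[0.7, 0.75, 0.75, 0.75, 0.75, 0.75, 0.75, 0.75, 0.75, 0.75],
  dp=[
    [0, 0, 10],
    [0, 0, 40],
    [0, 0, 75],
    [0, 0, 105],
    [-20, 0, 125],
    [-55, -8, 130],
    [-95, -13, 130],
    [-135, -18, 130],
    [-170, -22, 130],
    [-188, -23, 130],
  ],
  turn=[
    [0, 0, 0],
    [0, 0, 0],
    [0, 0, 0],
    [0, 0, 0],
    [0, 0, 0],
    [0, 0, 0],
    [0, 0, 0],
    [0, 0, 0],
    [0, 0, 0],
    [0, 0, 0],
  ],
)

```text
time_s: 7.6
position: [0.4458, -0.2854, 0.2006]
tcp_rot: [[-0.004, -0.912, 0.41], [-0.002, 0.41, 0.912], [-1.0, 0.003, -0.003]]
force: [0.7, -0.5, -0.9]
opening: 0.756
```

```bash
python3 w.py w4
python3 - <<'E'
from rig import bot
from h import *
for n in ["scene","side"]:
    c=bot.capture(n); cv2.imwrite(f"pics/{n}4.png",c["img"])
E
```

```text
t 7.6 tcp [ 0.4458 -0.2854  0.2006] jaw 65.8 down [-0.004 -0.002 -1.   ] op 0.756 F [ 0.7 -0.5 -0.9] cam [ 0.37  -0.251  0.363]
red 635 [529. 258.] [497 232  74  74] zt 0.018 topc [ 0.494  -0.1611] rect [ 0.5741 -0.118 ] [0.043 0.086] 38.9
red 565 [573. 283.] [547 241  46  65] zt 0.018 topc [ 0.5037 -0.1581] rect [ 0.6047 -0.0896] [0.063 0.046] 5.7
orange 1774 [619. 142.] [587 116  53  64] zt 0.05 topc [ 0.4439 -0.1324] rect [ 0.4737 -0.0681] [0.036 0.048] 80.3
orange 627 [321. 214.] [297 202  49  35] zt 0.058 topc [ 0.4159 -0.2788] rect [ 0.4326 -0.2787] [0.037 0.026] 65.8
blue 980 [573.  82.] [558  53  45  52] zt 0.09 topc [ 0.4034 -0.1569] rect [ 0.4173 -0.0799] [0.029 0.033] 76.3
blue 1188 [322. 240.] [300 215  43  47] zt 0.093 topc [ 0.4173 -0.2766] rect [ 0.4463 -0.2851] [0.032 0.037] 77.6
blue 1402 [202. 288.] [156 269  76  42] zt 0.05 topc [ 0.448  -0.3894] rect [ 0.4499 -0.3985] [0.066 0.031] 84.3
blue 600 [268. 387.] [252 372  28  34] zt 0.046 topc [ 0.4896 -0.3343] rect [ 0.5532 -0.3839] [0.016 0.04 ] 83.9
```

View pics/w4.png

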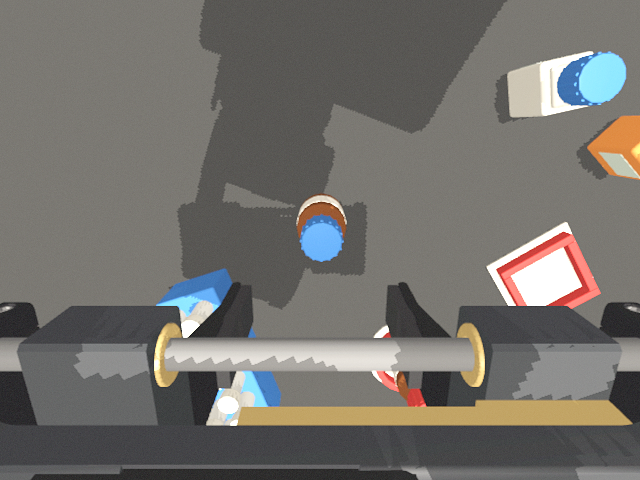

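View pics/scene4.png

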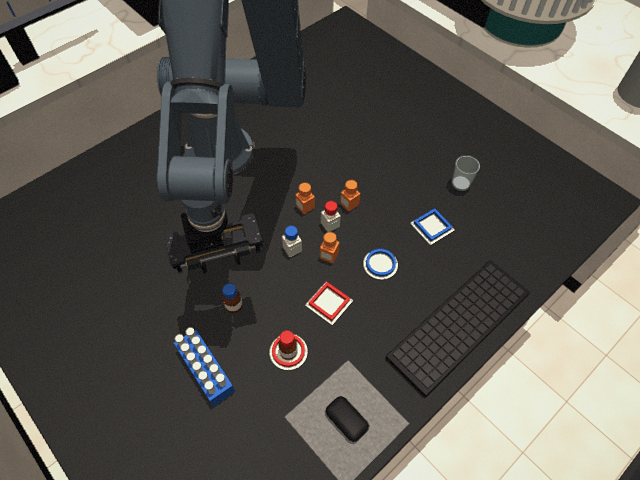

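Round red stands centred in its stand at (288,350). The round blue cap is at (322,240) in the wrist view, between the fingers, so I'm descending and closing.

Emit:
send_rows(
  fingers=[0.75, 0.75, 0.75, 0.75, 0.75, 0.75, 0.75, 0.75, 0.75, 0.75],
  dp=[
    [3, 0, -15],
    [3, 0, -35],
    [3, 0, -60],
    [3, 0, -80],
    [3, 0, -100],
    [3, 0, -115],
    [3, 0, -125],
    [3, 0, -131],
    [3, 0, -134],
    [3, 0, -134],
  ],
  turn=[
    [0, 0, 0],
    [0, 0, 0],
    [0, 0, 0],
    [0, 0, 0],
    [0, 0, 0],
    [0, 0, 0],
    [0, 0, 0],
    [0, 0, 0],
    [0, 0, 0],
    [0, 0, 0],
  ],
)

```text
time_s: 8.58
position: [0.4526, -0.2865, 0.0667]
tcp_rot: [[-0.0, -0.912, 0.411], [-0.003, 0.411, 0.912], [-1.0, -0.001, -0.003]]
force: [0.8, 0.3, 0.7]
opening: 0.753
```

Emit:
send_rows(
  fingers=[0.5, 0.3, 0.2, 0.2, 0.2, 0.2, 0.2],
  dp=[
    [0, 0, 0],
    [0, 0, 0],
    [0, 0, 0],
    [0, 0, 0],
    [0, 0, 0],
    [0, 0, 0],
    [0, 0, 0],
  ],
  turn=[
    [0, 0, 0],
    [0, 0, 0],
    [0, 0, 0],
    [0, 0, 0],
    [0, 0, 0],
    [0, 0, 0],
    [0, 0, 0],
  ],
)

```text
time_s: 9.17
position: [0.4527, -0.2866, 0.067]
tcp_rot: [[0.0, -0.912, 0.411], [-0.004, 0.411, 0.912], [-1.0, -0.002, -0.003]]
force: [-0.3, -0.5, 1.2]
opening: 0.359
```

Emit:
send_rows(
  fingers=[0.2, 0.2, 0.2, 0.2, 0.2, 0.2, 0.2, 0.2, 0.2, 0.2],
  dp=[
    [0, 0, 10],
    [0, 0, 30],
    [0, 0, 55],
    [0, 0, 80],
    [0, 0, 105],
    [0, 0, 120],
    [5, 10, 130],
    [18, 35, 130],
    [34, 70, 130],
    [50, 105, 130],
  ],
  turn=[
    [0, 0, 0],
    [0, 0, 0],
    [0, 0, 0],
    [0, 0, 0],
    [0, 0, 0],
    [0, 0, 0],
    [0, 0, 0],
    [0, 0, 0],
    [0, 0, 0],
    [0, 0, 0],
  ],
)

```text
time_s: 10.0
position: [0.5027, -0.1801, 0.1971]
tcp_rot: [[-0.0, -0.911, 0.413], [-0.003, 0.413, 0.911], [-1.0, -0.001, -0.003]]
force: [0.5, 0.1, -1.8]
opening: 0.364
```

Emit:
send_rows(
  fingers=[0.2, 0.2, 0.2, 0.2, 0.2, 0.2, 0.2, 0.2, 0.2, 0.2],
  dp=[
    [15, 35, 0],
    [30, 70, 0],
    [46, 105, 0],
    [62, 140, 0],
    [78, 175, 0],
    [93, 207, 0],
    [104, 232, 0],
    [110, 248, 0],
    [113, 257, 0],
    [114, 258, 0],
  ],
  turn=[
    [0, 0, 0],
    [0, 0, 0],
    [0, 0, 0],
    [0, 0, 0],
    [0, 0, 0],
    [0, 0, 0],
    [0, 0, 0],
    [0, 0, 0],
    [0, 0, 0],
    [0, 0, 0],
  ],
)

```text
time_s: 10.83
position: [0.616, 0.0804, 0.1965]
tcp_rot: [[-0.002, -0.912, 0.411], [-0.002, 0.411, 0.912], [-1.0, 0.001, -0.003]]
force: [0.4, -0.0, -1.4]
opening: 0.36
```

```bash
python3 w.py w5
```

```text
t 10.83 tcp [0.616  0.0804 0.1965] jaw 65.7 down [-0.002 -0.002 -1.   ] op 0.36 F [ 0.4 -0.  -1.4] cam [0.54  0.115 0.359]
red 1256 [187.  11.] [155   0  60  30] zt 0.092 topc [0.4839 0.0818] rect [0.4444 0.0639] [0.037 0.016] 65.7
red 2311 [153. 271.] [ 99 227 109  81] zt 0.019 topc [ 0.5909 -0.0148] rect [ 0.6058 -0.0975] [0.075 0.082] 9.1
red 365 [ 53. 331.] [ 37 322  37  16] zt 0.018 topc [ 0.5915 -0.112 ] rect [ 0.6132 -0.2244] [0.035 0.018] 65.8
orange 4144 [166. 143.] [122 107  95  70] zt 0.092 topc [0.5125 0.0472] rect [0.5068 0.0105] [0.051 0.055] 23.0
orange 2092 [318. 260.] [278 238  82  47] zt 0.188 topc [0.5796 0.0887] rect [0.6319 0.0719] [0.064 0.038] 65.8
blue 2195 [21. 72.] [ 0 42 50 56] zt 0.092 topc [0.4731 0.0198] rect [ 0.4309 -0.0519] [0.032 0.033] 51.0
blue 3650 [524. 137.] [469  83 101 108] zt 0.019 topc [0.6044 0.2151] rect [0.6258 0.2716] [0.08  0.076] 81.9
blue 1113 [317. 204.] [278 173  82  67] zt 0.019 topc [0.5939 0.0792] rect [0.6071 0.0826] [0.077 0.063] 66.7
blue 4549 [319. 306.] [282 267  75  71] zt 0.222 topc [0.5825 0.0893] rect [0.6645 0.0575] [0.061 0.062] 65.8
```

View pics/w5.png

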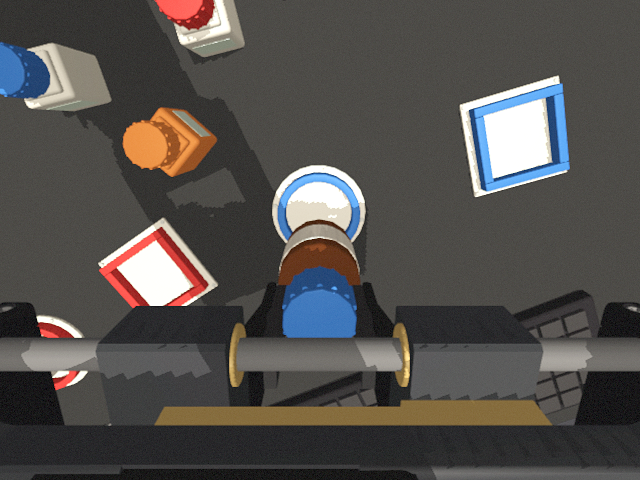

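The bottle is centred laterally over the round blue stand at (318,205). Lowering.

Emit:
send_rows(
  fingers=[0.2, 0.2, 0.2, 0.2, 0.2, 0.2, 0.2, 0.2, 0.2, 0.2],
  dp=[
    [0.5, -2, -15],
    [0.5, -2, -35],
    [0.5, -2, -55],
    [0.5, -2, -75],
    [0.5, -2, -90],
    [0.5, -2, -103],
    [0.5, -2, -112],
    [0.5, -2, -118],
    [0.5, -2, -121],
    [0.5, -2, -121],
  ],
  turn=[
    [0, 0, 0],
    [0, 0, 0],
    [0, 0, 0],
    [0, 0, 0],
    [0, 0, 0],
    [0, 0, 0],
    [0, 0, 0],
    [0, 0, 0],
    [0, 0, 0],
    [0, 0, 0],
  ],
)

```text
time_s: 11.72
position: [0.6163, 0.0765, 0.0753]
tcp_rot: [[-0.003, -0.911, 0.412], [-0.003, 0.412, 0.911], [-1.0, 0.001, -0.004]]
force: [-0.3, -0.1, -2.1]
opening: 0.361
```

Emit:
send_rows(
  fingers=[0.2, 0.2, 0.2, 0.2, 0.2, 0.2, 0.2],
  dp=[
    [0, 0, -1],
    [0, 0, -2],
    [0, 0, -3],
    [0, 0, -4],
    [0, 0, -5],
    [0, 0, -5.5],
    [0, 0, -5.5],
  ],
  turn=[
    [0, 0, 0],
    [0, 0, 0],
    [0, 0, 0],
    [0, 0, 0],
    [0, 0, 0],
    [0, 0, 0],
    [0, 0, 0],
  ],
)

```text
time_s: 12.3
position: [0.6167, 0.0765, 0.071]
tcp_rot: [[-0.001, -0.911, 0.412], [-0.003, 0.412, 0.911], [-1.0, -0.0, -0.004]]
force: [-1.1, -0.0, 4.4]
opening: 0.361
```

Contact is felt (+4 N), so I'm releasing.

Emit:
send_rows(
  fingers=[0.4, 0.5, 0.65, 0.65, 0.65, 0.65],
  dp=[
    [0, 0, 0],
    [0, 0, 0],
    [0, 0, 0],
    [0, 0, 0],
    [0, 0, 0],
    [0, 0, 0],
  ],
  turn=[
    [0, 0, 0],
    [0, 0, 0],
    [0, 0, 0],
    [0, 0, 0],
    [0, 0, 0],
    [0, 0, 0],
  ],
)

```text
time_s: 12.8
position: [0.6166, 0.0765, 0.0708]
tcp_rot: [[-0.002, -0.911, 0.412], [-0.003, 0.412, 0.911], [-1.0, 0.0, -0.004]]
force: [-0.5, 0.0, 0.5]
opening: 0.627
```

Emit:
send_rows(
  fingers=[0.7, 0.75, 0.75, 0.75, 0.75, 0.75, 0.75, 0.75, 0.75, 0.75],
  dp=[
    [0, 0, 10],
    [0, 0, 40],
    [0, 0, 75],
    [0, 0, 105],
    [-20, 0, 125],
    [-55, -3, 130],
    [-95, -6, 130],
    [-135, -9, 130],
    [-170, -11, 130],
    [-185, -12, 130],
  ],
  turn=[
    [0, 0, 0],
    [0, 0, 0],
    [0, 0, 0],
    [0, 0, 0],
    [0, 0, 0],
    [0, 0, 0],
    [0, 0, 0],
    [0, 0, 0],
    [0, 0, 0],
    [0, 0, 0],
  ],
)

```text
time_s: 13.63
position: [0.4253, 0.065, 0.201]
tcp_rot: [[-0.007, -0.911, 0.412], [-0.003, 0.412, 0.911], [-1.0, 0.006, -0.006]]
force: [-1.0, 0.0, -1.0]
opening: 0.751
```

```bash
python3 w.py w6
python3 - <<'E'
from rig import bot
from h import *
for n in ["scene","side"]:
    c=bot.capture(n); cv2.imwrite(f"pics/{n}6.png",c["img"])
E
```

```text
t 13.63 tcp [0.4253 0.065  0.201 ] jaw 65.7 down [-0.007 -0.003 -1.   ] op 0.751 F [-1.  0. -1.] cam [0.35  0.099 0.363]
red 1239 [325. 238.] [303 217  43  47] zt 0.093 topc [0.3981 0.0741] rect [0.4281 0.0667] [0.033 0.037] 65.7
red 947 [246. 396.] [211 371  83  55] zt 0.019 topc [ 0.4831 -0.0219] rect [ 0.5916 -0.0999] [0.058 0.083] 8.3
orange 570 [256. 140.] [234 103  65  63] zt 0.092 topc [0.3371 0.0688] rect [0.3391 0.0599] [0.042 0.035] 84.5
orange 1189 [403. 165.] [377 139  58  62] zt 0.087 topc [0.3882 0.1311] rect [0.4055 0.1466] [0.04  0.042] 87.3
orange 1650 [286. 313.] [260 279  57  59] zt 0.085 topc [0.4262 0.0419] rect [0.476  0.0139] [0.045 0.054] 23.7
orange 373 [395. 383.] [386 372  21  28] zt 0.065 topc [0.4837 0.0785] rect [0.5752 0.0704] [0.017 0.029] 80.4
blue 629 [569. 278.] [537 262  82  44] zt 0.018 topc [0.4798 0.2071] rect [0.5973 0.2742] [0.08  0.031] 81.7
blue 1436 [178. 288.] [154 268  47  45] zt 0.093 topc [0.3933 0.0109] rect [ 0.4176 -0.0574] [0.032 0.041] 20.5
blue 408 [410. 397.] [397 387  30  19] zt 0.094 topc [0.4755 0.0827] rect [0.5922 0.0788] [0.026 0.019] 65.9
```

View pics/w6.png

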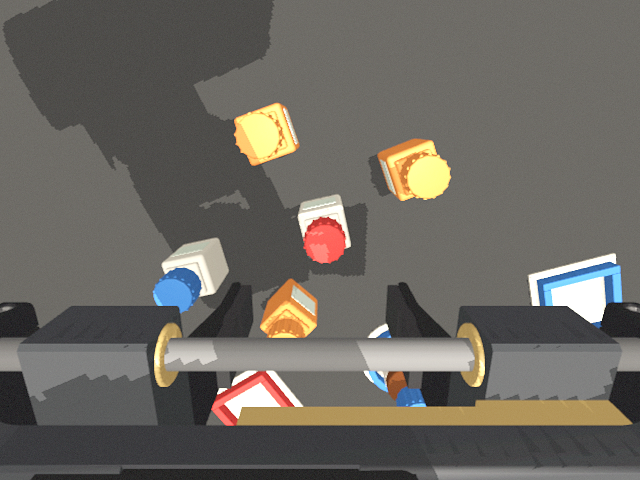

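View pics/scene6.png

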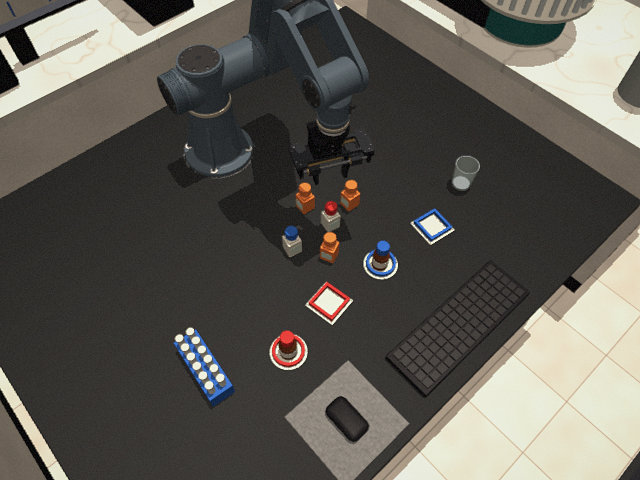

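Round blue is in its stand at (380,260). The square red cap is between the fingers at (325,238), and both white bottles have yaw of about -11°.

```bash
python3 -c "
from rig import bot
s=bot.read_state();print(s['time_s'],s['position'],max(map(abs,s['qvel'])))"
```

```text
13.7833 [0.43119725 0.0645041  0.20173275] 4.432341478009
```

Emit:
send_rows(
  fingers=[0.72, 0.72, 0.72, 0.72, 0.72, 0.72, 0.72, 0.72, 0.72, 0.72],
  dp=[
    [0, 0.5, -15],
    [0, 0.5, -35],
    [0, 0.5, -60],
    [0, 0.5, -80],
    [0, 0.5, -100],
    [0, 0.5, -115],
    [0, 0.5, -125],
    [0, 0.5, -131],
    [0, 0.5, -135],
    [0, 0.5, -135],
  ],
  turn=[
    [0, 0, 0],
    [0, 0, 0],
    [0, 0, 0],
    [0, 0, 0],
    [0, 0, 0],
    [0, 0, 0],
    [0, 0, 0],
    [0, 0, 0],
    [0, 0, 0],
    [0, 0, 0],
  ],
)

```text
time_s: 14.62
position: [0.4324, 0.0649, 0.0662]
tcp_rot: [[0.0, -0.911, 0.412], [-0.003, 0.412, 0.911], [-1.0, -0.002, -0.003]]
force: [0.2, -0.6, 1.3]
opening: 0.722
```

Emit:
send_rows(
  fingers=[0.5, 0.3, 0.2, 0.2, 0.2, 0.2, 0.2],
  dp=[
    [0, 0, 0],
    [0, 0, 0],
    [0, 0, 0],
    [0, 0, 0],
    [0, 0, 0],
    [0, 0, 0],
    [0, 0, 0],
  ],
  turn=[
    [0, 0, 0],
    [0, 0, 0],
    [0, 0, 0],
    [0, 0, 0],
    [0, 0, 0],
    [0, 0, 0],
    [0, 0, 0],
  ],
)

```text
time_s: 15.2
position: [0.4326, 0.0649, 0.0665]
tcp_rot: [[0.001, -0.911, 0.412], [-0.003, 0.412, 0.911], [-1.0, -0.002, -0.003]]
force: [-0.3, -0.0, 2.1]
opening: 0.357
```

Emit:
send_rows(
  fingers=[0.2, 0.2, 0.2, 0.2, 0.2, 0.2, 0.2, 0.2, 0.2, 0.2],
  dp=[
    [0, 0, 10],
    [0, 0, 30],
    [0, 0, 55],
    [0, 0, 80],
    [0, 0, 105],
    [0, 0, 122],
    [8, -7, 130],
    [26, -24, 130],
    [48, -45, 130],
    [72, -68, 130],
  ],
  turn=[
    [0, 0, 0],
    [0, 0, 0],
    [0, 0, 0],
    [0, 0, 0],
    [0, 0, 0],
    [0, 0, 0],
    [0, 0, 0.03],
    [0, 0, 0.08],
    [0, 0, 0.13],
    [0, 0, 0.18],
  ],
)

```text
time_s: 16.03
position: [0.5039, -0.003, 0.1965]
tcp_rot: [[0.0, -0.971, 0.239], [-0.003, 0.239, 0.971], [-1.0, -0.001, -0.002]]
force: [0.6, 0.9, -1.7]
opening: 0.363
```

Emit:
send_rows(
  fingers=[0.2, 0.2, 0.2, 0.2, 0.2, 0.2, 0.2, 0.2, 0.2],
  dp=[
    [24, -23, 0],
    [48, -45, 0],
    [70, -67, 0],
    [88, -84, 0],
    [98, -94, 0],
    [102, -98, 0],
    [102, -98, 0],
    [102, -98, 0],
    [102, -98, 0],
  ],
  turn=[
    [0, 0, 0.05],
    [0, 0, 0.1],
    [0, 0, 0.14],
    [0, 0, 0.17],
    [0, 0, 0.18],
    [0, 0, 0.18],
    [0, 0, 0.18],
    [0, 0, 0.18],
    [0, 0, 0.18],
  ],
)

```text
time_s: 16.78
position: [0.6044, -0.0997, 0.1961]
tcp_rot: [[-0.002, -0.998, 0.061], [-0.001, 0.061, 0.998], [-1.0, 0.002, -0.001]]
force: [-0.3, -0.3, -0.9]
opening: 0.363
```

```bash
python3 w.py w7
```

```text
t 16.78 tcp [ 0.6044 -0.0997  0.1961] jaw 86.5 down [-0.002 -0.001 -1.   ] op 0.363 F [-0.3 -0.3 -0.9] cam [ 0.521 -0.095  0.358]
red 739 [291. 198.] [272 171  78  64] zt 0.019 topc [ 0.5702 -0.1065] rect [ 0.5779 -0.1156] [0.039 0.086] 41.9
red 524 [355. 221.] [346 188  19  62] zt 0.019 topc [ 0.5802 -0.0767] rect [ 0.6088 -0.0695] [0.06  0.014] 9.3
red 1608 [166. 249.] [116 218  85  78] zt 0.019 topc [ 0.5994 -0.1983] rect [ 0.6335 -0.2572] [0.077 0.076] 34.2
red 1910 [121. 287.] [ 94 263  55  48] zt 0.097 topc [ 0.5874 -0.1877] rect [ 0.6341 -0.2588] [0.034 0.047] 34.5
red 4270 [319. 308.] [281 270  76  68] zt 0.222 topc [ 0.5644 -0.1001] rect [ 0.6587 -0.1041] [0.061 0.06 ] 86.5
orange 1629 [421.  95.] [392  55  69  72] zt 0.089 topc [ 0.5032 -0.0463] rect [ 0.5067 -0.0198] [0.036 0.044] 21.9
orange 1195 [517. 218.] [497 198  53  50] zt 0.063 topc [ 0.5764 -0.0025] rect [0.5984 0.0492] [0.032 0.037] 61.6
orange 1146 [147. 265.] [116 247  52  48] zt 0.063 topc [ 0.5882 -0.1866] rect [ 0.6188 -0.2362] [0.037 0.033] 34.0
blue 425 [478. 201.] [463 173  60  77] zt 0.018 topc [ 0.5838 -0.0034] rect [0.6048 0.0556] [0.037 0.076] 67.2
blue 363 [  4. 236.] [  0 201  12  57] zt 0.012 topc [ 0.6089 -0.4171] rect [ 0.6004 -0.4021] [0.01  0.058] 71.8
blue 961 [540. 230.] [520 211  59  48] zt 0.096 topc [ 0.5747 -0.0011] rect [0.6105 0.0728] [0.047 0.033] 57.8
```

View pics/w7.png

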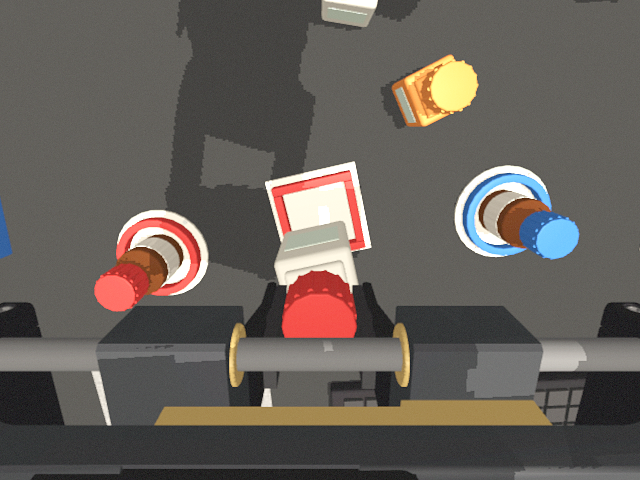

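Square red is over its stand (edge from (267,183) to (355,163)). The bottle looks turned about 4° too far, so I'll take that off while lowering.

Emit:
send_rows(
  fingers=[0.2, 0.2, 0.2, 0.2, 0.2, 0.2, 0.2, 0.2, 0.2, 0.2],
  dp=[
    [2.5, -1.5, -15],
    [2.5, -1.5, -35],
    [2.5, -1.5, -55],
    [2.5, -1.5, -75],
    [2.5, -1.5, -90],
    [2.5, -1.5, -103],
    [2.5, -1.5, -112],
    [2.5, -1.5, -118],
    [2.5, -1.5, -121],
    [2.5, -1.5, -121],
  ],
  turn=[
    [0, 0, -0.03],
    [0, 0, -0.06],
    [0, 0, -0.06],
    [0, 0, -0.06],
    [0, 0, -0.06],
    [0, 0, -0.06],
    [0, 0, -0.06],
    [0, 0, -0.06],
    [0, 0, -0.06],
    [0, 0, -0.06],
  ],
)

```text
time_s: 17.67
position: [0.6068, -0.1009, 0.0751]
tcp_rot: [[-0.002, -0.993, 0.12], [-0.001, 0.12, 0.993], [-1.0, 0.001, -0.002]]
force: [0.1, 0.1, -1.9]
opening: 0.361
```

Emit:
send_rows(
  fingers=[0.2, 0.2, 0.2, 0.2, 0.2, 0.2, 0.2],
  dp=[
    [0, 0, -1],
    [0, 0, -2],
    [0, 0, -3],
    [0, 0, -4],
    [0, 0, -5],
    [0, 0, -5],
    [0, 0, -5],
  ],
  turn=[
    [0, 0, 0],
    [0, 0, 0],
    [0, 0, 0],
    [0, 0, 0],
    [0, 0, 0],
    [0, 0, 0],
    [0, 0, 0],
  ],
)

```text
time_s: 18.25
position: [0.607, -0.101, 0.0706]
tcp_rot: [[-0.001, -0.993, 0.12], [-0.002, 0.12, 0.993], [-1.0, 0.001, -0.002]]
force: [-0.5, 0.7, 1.0]
opening: 0.36
```

Emit:
send_rows(
  fingers=[0.2, 0.2, 0.4, 0.5, 0.65, 0.65, 0.65, 0.65],
  dp=[
    [0, 0, -0.5],
    [0, 0, -0.7],
    [0, 0, -0.7],
    [0, 0, -0.7],
    [0, 0, -0.7],
    [0, 0, -0.7],
    [0, 0, -0.7],
    [0, 0, -0.7],
  ],
  turn=[
    [0, 0, 0],
    [0, 0, 0],
    [0, 0, 0],
    [0, 0, 0],
    [0, 0, 0],
    [0, 0, 0],
    [0, 0, 0],
    [0, 0, 0],
  ],
)

```text
time_s: 18.92
position: [0.607, -0.101, 0.0697]
tcp_rot: [[-0.001, -0.993, 0.12], [-0.002, 0.12, 0.993], [-1.0, 0.001, -0.002]]
force: [0.7, -0.5, 0.4]
opening: 0.625
```

Emit:
send_rows(
  fingers=[0.7, 0.75, 0.75, 0.75, 0.75, 0.75, 0.75, 0.75, 0.75, 0.75],
  dp=[
    [0, 0, 10],
    [0, 0, 40],
    [0, 0, 75],
    [0, 0, 105],
    [-20, 3, 125],
    [-55, 10, 130],
    [-95, 18, 130],
    [-135, 26, 130],
    [-170, 33, 130],
    [-186, 35, 130],
  ],
  turn=[
    [0, 0, 0],
    [0, 0, 0],
    [0, 0, 0],
    [0, 0, 0],
    [0, 0, 0],
    [0, 0, 0],
    [0, 0, 0],
    [0, 0, 0],
    [0, 0, 0],
    [0, 0, 0],
  ],
)

```text
time_s: 19.75
position: [0.4151, -0.0636, 0.1999]
tcp_rot: [[-0.006, -0.993, 0.119], [0.001, 0.119, 0.993], [-1.0, 0.006, -0.0]]
force: [0.2, 0.5, 0.7]
opening: 0.75
```

```bash
python3 - <<'E'
from rig import bot
from h import *
for n in ["scene","side"]:
    c=bot.capture(n); cv2.imwrite(f"pics/{n}8.png",c["img"])
E
python3 w.py w8
```

```text
t 19.85 tcp [ 0.4174 -0.0646  0.2002] jaw 83.1 down [-0.004 -0.001 -1.   ] op 0.749 F [-0.2 -0.9  1. ] cam [ 0.335 -0.055  0.362]
orange 455 [427. 112.] [416  86  20  52] zt 0.054 topc [ 0.3359 -0.0082] rect [0.3354 0.019 ] [0.013 0.033] 85.0
orange 588 [451. 112.] [440  87  28  47] zt 0.09 topc [ 0.3374 -0.0028] rect [0.3368 0.038 ] [0.017 0.03 ] 85.5
orange 1227 [549. 182.] [522 162  80  55] zt 0.053 topc [0.3838 0.0593] rect [0.4006 0.1125] [0.054 0.04 ] 75.3
orange 1158 [584. 194.] [562 175  52  46] zt 0.089 topc [0.3823 0.0509] rect [0.4083 0.1331] [0.034 0.033] 75.7
orange 1109 [382. 284.] [362 261  48  66] zt 0.074 topc [ 0.4185 -0.0353] rect [ 0.4709 -0.015 ] [0.05  0.035] 23.6
```

View pics/w8.png

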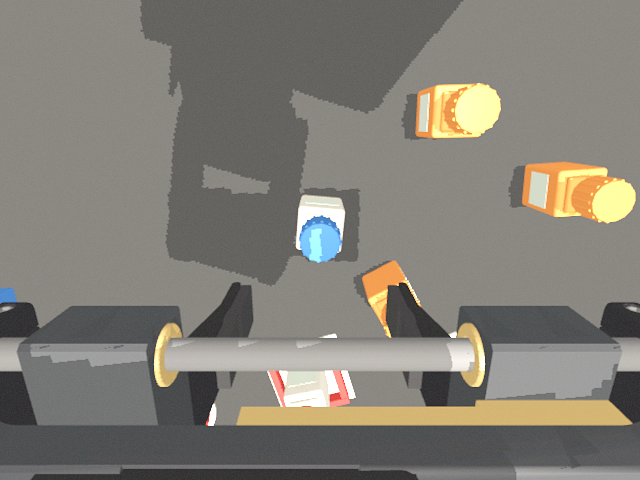

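View pics/side8.png

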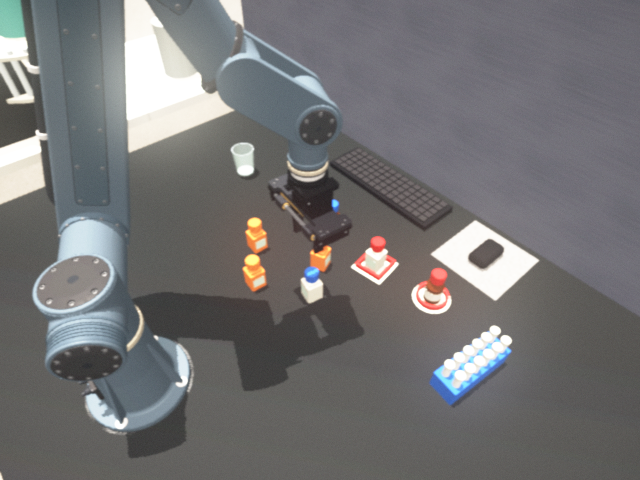

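```bash
python3 -c "
from rig import bot
s=bot.read_state();print(s['time_s'],s['position'],max(map(abs,s['qvel'])))"
```

```text
19.9 [ 0.4205736  -0.06590332  0.20059172] 4.565050658617252
```

Emit:
send_rows(
  fingers=[0.72, 0.72, 0.72, 0.72, 0.72, 0.72, 0.72, 0.72, 0.72, 0.72],
  dp=[
    [0, 0, -15],
    [0, 0, -35],
    [0, 0, -60],
    [0, 0, -80],
    [0, 0, -100],
    [0, 0, -115],
    [0, 0, -125],
    [0, 0, -131],
    [0, 0, -134],
    [0, 0, -134],
  ],
  turn=[
    [0, 0, 0],
    [0, 0, 0],
    [0, 0, 0],
    [0, 0, 0],
    [0, 0, 0],
    [0, 0, 0],
    [0, 0, 0],
    [0, 0, 0],
    [0, 0, 0],
    [0, 0, 0],
  ],
)

```text
time_s: 20.73
position: [0.4218, -0.0664, 0.0661]
tcp_rot: [[0.001, -0.993, 0.12], [-0.002, 0.12, 0.993], [-1.0, -0.001, -0.002]]
force: [0.3, 1.1, 0.3]
opening: 0.722
```

Emit:
send_rows(
  fingers=[0.5, 0.3, 0.2, 0.2, 0.2, 0.2, 0.2],
  dp=[
    [0, 0, 0],
    [0, 0, 0],
    [0, 0, 0],
    [0, 0, 0],
    [0, 0, 0],
    [0, 0, 0],
    [0, 0, 0],
  ],
  turn=[
    [0, 0, 0],
    [0, 0, 0],
    [0, 0, 0],
    [0, 0, 0],
    [0, 0, 0],
    [0, 0, 0],
    [0, 0, 0],
  ],
)

```text
time_s: 21.32
position: [0.4219, -0.0664, 0.0664]
tcp_rot: [[0.001, -0.993, 0.12], [-0.003, 0.12, 0.993], [-1.0, -0.002, -0.002]]
force: [-0.4, 0.0, 1.2]
opening: 0.359
```

Emit:
send_rows(
  fingers=[0.2, 0.2, 0.2, 0.2, 0.2, 0.2, 0.2, 0.2, 0.2, 0.2],
  dp=[
    [0, 0, 10],
    [0, 0, 30],
    [0, 0, 55],
    [0, 0, 80],
    [0, 0, 105],
    [0, 0, 122],
    [5, 8, 130],
    [18, 30, 130],
    [35, 58, 130],
    [54, 90, 130],
  ],
  turn=[
    [0, 0, 0],
    [0, 0, 0],
    [0, 0, 0],
    [0, 0, 0],
    [0, 0, 0],
    [0, 0, 0],
    [0, 0, 0.02],
    [0, 0, 0.04],
    [0, 0, 0.06],
    [0, 0, 0.07],
  ],
)

```text
time_s: 22.15
position: [0.4756, 0.0239, 0.1965]
tcp_rot: [[0.001, -0.999, 0.052], [-0.003, 0.052, 0.999], [-1.0, -0.001, -0.003]]
force: [0.7, -0.4, -1.4]
opening: 0.361
```

Emit:
send_rows(
  fingers=[0.2, 0.2, 0.2, 0.2, 0.2, 0.2, 0.2, 0.2, 0.2, 0.2],
  dp=[
    [19, 32, 0],
    [38, 63, 0],
    [57, 95, 0],
    [76, 126, 0],
    [95, 158, 0],
    [114, 189, 0],
    [130, 217, 0],
    [142, 237, 0],
    [149, 247, 0],
    [151, 248, 0],
  ],
  turn=[
    [0, 0, 0],
    [0, 0, 0],
    [0, 0, 0],
    [0, 0, 0],
    [0, 0, 0],
    [0, 0, 0],
    [0, 0, 0],
    [0, 0, 0],
    [0, 0, 0],
    [0, 0, 0],
  ],
)

```text
time_s: 22.98
position: [0.627, 0.2743, 0.1954]
tcp_rot: [[0.001, -0.999, 0.05], [-0.002, 0.05, 0.999], [-1.0, -0.001, -0.002]]
force: [0.2, 0.3, -1.3]
opening: 0.357
```

```bash
sleep 0; python3 w.py w9
```

```text
t 22.98 tcp [0.627  0.2743 0.1954] jaw 87.2 down [ 0.001 -0.002 -1.   ] op 0.357 F [ 0.2  0.3 -1.3] cam [0.543 0.278 0.357]
orange 928 [14. 96.] [ 0 60 35 62] zt 0.03 topc [0.5256 0.142 ] rect [0.5075 0.0196] [0.028 0.051] 72.4
orange 1285 [ 98. 216.] [ 65 195  54  51] zt 0.063 topc [0.5875 0.1721] rect [0.6017 0.1091] [0.037 0.033] 20.2
blue 733 [144. 198.] [100 170  60  73] zt 0.018 topc [0.5934 0.1772] rect [0.6037 0.1054] [0.075 0.033] 22.9
blue 443 [284. 220.] [278 186  12  64] zt 0.019 topc [0.6276 0.2396] rect [0.6274 0.2404] [0.008 0.062] 82.0
blue 352 [356. 208.] [350 187  13  49] zt 0.019 topc [0.5953 0.2965] rect [0.624  0.3077] [0.008 0.046] 81.9
blue 919 [ 76. 226.] [ 42 208  53  47] zt 0.094 topc [0.5858 0.1744] rect [0.6078 0.09  ] [0.033 0.032] 21.6
blue 4079 [319. 308.] [282 272  75  66] zt 0.222 topc [0.5877 0.274 ] rect [0.6822 0.2707] [0.061 0.058] 87.2
```

View pics/w9.png

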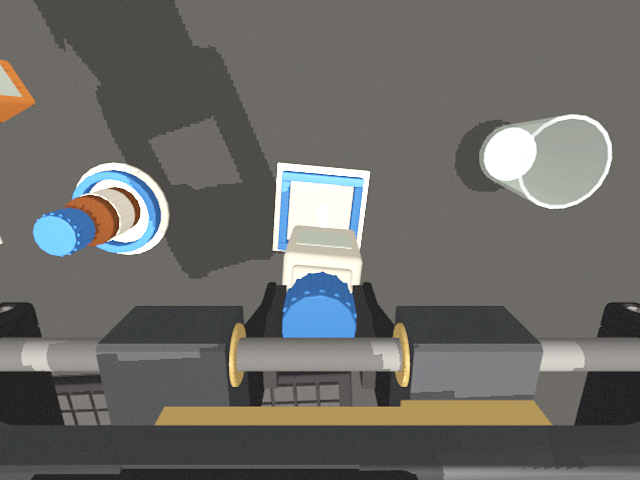

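The bottle is aligned with the square blue stand (edges near x=284 and x=356). Lowering.

Emit:
send_rows(
  fingers=[0.2, 0.2, 0.2, 0.2, 0.2, 0.2, 0.2, 0.2, 0.2, 0.2],
  dp=[
    [-0.5, -1.5, -15],
    [-0.5, -1.5, -35],
    [-0.5, -1.5, -55],
    [-0.5, -1.5, -75],
    [-0.5, -1.5, -90],
    [-0.5, -1.5, -103],
    [-0.5, -1.5, -112],
    [-0.5, -1.5, -117],
    [-0.5, -1.5, -120],
    [-0.5, -1.5, -120],
  ],
  turn=[
    [0, 0, 0],
    [0, 0, 0],
    [0, 0, 0],
    [0, 0, 0],
    [0, 0, 0],
    [0, 0, 0],
    [0, 0, 0],
    [0, 0, 0],
    [0, 0, 0],
    [0, 0, 0],
  ],
)

```text
time_s: 23.87
position: [0.6261, 0.2712, 0.0752]
tcp_rot: [[-0.0, -0.999, 0.051], [-0.004, 0.051, 0.999], [-1.0, -0.0, -0.004]]
force: [0.0, 0.1, -1.6]
opening: 0.36
```

Emit:
send_rows(
  fingers=[0.2, 0.2, 0.2, 0.2, 0.2, 0.2, 0.2],
  dp=[
    [0, 0, -1],
    [0, 0, -2],
    [0, 0, -3],
    [0, 0, -4],
    [0, 0, -5],
    [0, 0, -5],
    [0, 0, -5],
  ],
  turn=[
    [0, 0, 0],
    [0, 0, 0],
    [0, 0, 0],
    [0, 0, 0],
    [0, 0, 0],
    [0, 0, 0],
    [0, 0, 0],
  ],
)

```text
time_s: 24.45
position: [0.6262, 0.2713, 0.0705]
tcp_rot: [[0.0, -0.999, 0.051], [-0.003, 0.051, 0.999], [-1.0, -0.001, -0.003]]
force: [0.4, 0.6, -1.0]
opening: 0.358
```

Emit:
send_rows(
  fingers=[0.2, 0.2, 0.2, 0.2],
  dp=[
    [0, 0, -0.5],
    [0, 0, -0.8],
    [0, 0, -0.8],
    [0, 0, -0.8],
  ],
  turn=[
    [0, 0, 0],
    [0, 0, 0],
    [0, 0, 0],
    [0, 0, 0],
  ],
)

```text
time_s: 24.78
position: [0.6265, 0.2714, 0.0704]
tcp_rot: [[0.001, -0.999, 0.05], [-0.003, 0.05, 0.999], [-1.0, -0.001, -0.003]]
force: [-1.5, 0.1, 3.8]
opening: 0.358
```

Contact is made, so I'm releasing, lifting and backing away.

Emit:
send_rows(
  fingers=[0.4, 0.5, 0.65, 0.65, 0.65, 0.65],
  dp=[
    [0, 0, 0],
    [0, 0, 0],
    [0, 0, 0],
    [0, 0, 0],
    [0, 0, 0],
    [0, 0, 0],
  ],
  turn=[
    [0, 0, 0],
    [0, 0, 0],
    [0, 0, 0],
    [0, 0, 0],
    [0, 0, 0],
    [0, 0, 0],
  ],
)

```text
time_s: 25.28
position: [0.6264, 0.2713, 0.0701]
tcp_rot: [[0.001, -0.999, 0.051], [-0.003, 0.051, 0.999], [-1.0, -0.001, -0.003]]
force: [-1.2, -0.2, -0.1]
opening: 0.628
```

Emit:
send_rows(
  fingers=[0.7, 0.75, 0.75, 0.75, 0.75, 0.75, 0.75, 0.75, 0.75, 0.75],
  dp=[
    [0, 0, 10],
    [0, 0, 40],
    [0, 0, 75],
    [0, 0, 110],
    [-15, 0, 140],
    [-45, 0, 160],
    [-80, 0, 170],
    [-115, 0, 170],
    [-145, 0, 170],
    [-160, 0, 170],
  ],
  turn=[
    [0, 0, 0],
    [0, 0, 0],
    [0, 0, 0],
    [0, 0, 0],
    [0, 0, 0],
    [0, 0, 0],
    [0, 0, 0],
    [0, 0, 0],
    [0, 0, 0],
    [0, 0, 0],
  ],
)

```text
time_s: 26.12
position: [0.462, 0.2711, 0.2412]
tcp_rot: [[-0.002, -0.999, 0.049], [-0.003, 0.049, 0.999], [-1.0, 0.001, -0.004]]
force: [0.2, 0.2, -0.2]
opening: 0.751
```

Emit:
send_rows(
  fingers=[0.75, 0.75, 0.75],
  dp=[
    [0, 0, 0],
    [0, 0, 0],
    [0, 0, 0],
  ],
  turn=[
    [0, 0, 0],
    [0, 0, 0],
    [0, 0, 0],
  ],
)

```text
time_s: 26.37
position: [0.4636, 0.2713, 0.242]
tcp_rot: [[0.001, -0.999, 0.05], [-0.003, 0.049, 0.999], [-1.0, -0.002, -0.003]]
force: [0.0, -0.2, 0.0]
opening: 0.749
```

Run:
```python
from rig import bot
from h import *
S=dict(sb=(.6255,.272),rb=(.615,.0775),sr=(.607,-.101),rr=(.637,-.263))
for n,off in (("scene",.005),("side",.003)):
    c=bot.capture(n); cv2.imwrite(f"pics/{n}10.png",c["img"])
    np.savez(f"/tmp/{n}10.npz",**c); P=pts(c).reshape(-1,3)-[0,0,off]
    for k,s in S.items():
        d=np.hypot(P[:,0]-s[0],P[:,1]-s[1])
        q=P[(d<.035)&(P[:,2]>.085)]
        if len(q): print(n,k,"top z",np.percentile(q[:,2],95).round(4),"centre",((q.min(0)+q.max(0))/2)[:2].round(4),"minus stand mm",(((q.min(0)+q.max(0))/2)[:2]-s).round(4)*1000)
    P0=pts(np.load(f"/tmp/{n}0.npz")).reshape(-1,3)-[0,0,off]
    for nm,b in dict(beaker=(.58,.455),rack=(.54,-.438)).items():
        f=lambda P:[P[(abs(P[:,0]-b[0])<.13)&(abs(P[:,1]-b[1])<.08)&(P[:,2]>.03)&(P[:,2]<.1)][:,:2].mean(0).round(4)]
        print(n,nm,f(P0),f(P))
s=bot.read_state();print(s["time_s"],s["position"],s["force"])
```

```text
scene sb top z 0.0955 centre [0.625  0.2716] minus stand mm [-0.5 -0.4]
scene rb top z 0.0966 centre [0.6139 0.0765] minus stand mm [-1.1 -1. ]
scene sr top z 0.095 centre [ 0.606  -0.1009] minus stand mm [-1.   0.1]
scene rr top z 0.0953 centre [ 0.637  -0.2629] minus stand mm [0.  0.1]
scene beaker [array([0.579 , 0.4551])] [array([0.5788, 0.4553])]
scene rack [array([ 0.5513, -0.4404])] [array([ 0.5511, -0.4405])]
side sb top z 0.0958 centre [0.625  0.2713] minus stand mm [-0.5 -0.7]
side rb top z 0.0957 centre [0.6117 0.0771] minus stand mm [-3.3 -0.4]
side sr top z 0.0959 centre [ 0.6032 -0.1015] minus stand mm [-3.8 -0.5]
side rr top z 0.0961 centre [ 0.6361 -0.263 ] minus stand mm [-0.9  0. ]
side beaker [array([0.5777, 0.4517])] [array([0.5716, 0.4451])]
side rack [array([ 0.5273, -0.442 ])] [array([ 0.5271, -0.442 ])]
26.4667 [0.46385559 0.27117798 0.24143722] [-0.3458994  -0.8632088   0.22386383]
```

View pics/scene10.png

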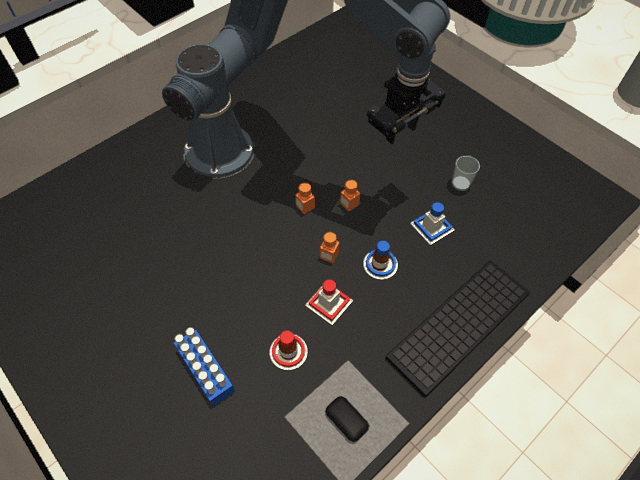

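View pics/side10.png

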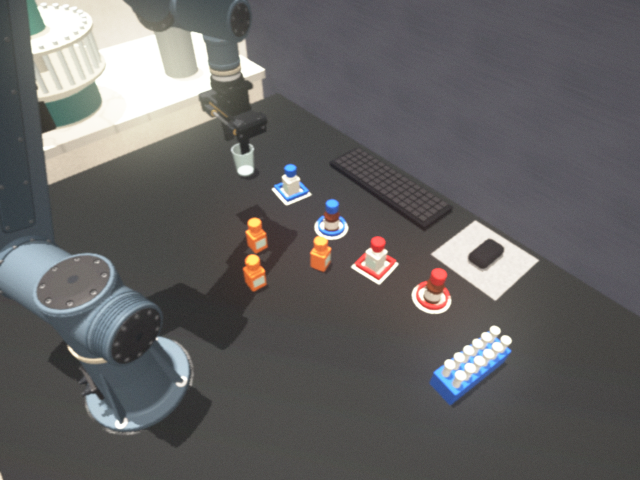

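All four bottles stand in their matching stands, with caps in the scene view at (436,209), (382,247), (329,287) and (287,338). The side view's beaker reading shifted only because the gripper hides part of it. Handing in.

```bash
python3 -c "
from rig import bot
print(bot.hand_in()); print(bot.read_state()['time_s'])"
```

```text
the job is handed in; nothing more can be done
None
the job is handed in; nothing more can be done
```

I put all four bottles in the stands matching their shape and cap colour, and handed the job in at about 26.5 s. No verdict was reported. Each bottle was gripped by the cap, lowered slowly until it touched the pocket floor, and released. The orange look-alikes were not touched.

Last checks, from both fixed cameras:
- **Position:** every cap is within about 4 mm of its stand's centre; the limit is 15 mm.
- **Height:** cap tops are 95–97 mm above the bench, against 96 mm expected for a bottle on its pocket floor.
- **Upright:** the bottles look upright in both views; I did not measure their tilt.
- **Rack:** it has not moved, within 0.2 mm in both views.
- **Beaker:** it has not moved in the scene view (0.3 mm). The side view's reading shifted by about 9 mm, which I put down to the gripper partly hiding the beaker there, since the arm never went near it.
- **Small disagreement:** for the round blue and square red bottles, the side camera reads 2–3 mm further back towards the robot than the scene camera. That is slightly beyond its stated 2 mm calibration but well inside the limit.

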